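Start the board test with the push probe

TASK

A finished circuit board sits on the grey test console. Take the orange-handled push probe from its sloping rest and, with its white tip, press the green start button down inside its guard tube all the way to its stop, without ramming it; keep it down for about a second and let it come fully up again. Then stand the probe tip-down in the blue pot and let go of it, leaving the console, the brush in the grey pot and the other things on the bench as they are.

Things in the scene. Friction and masses are not known exactly. Their poses are not given: they have to be found in the camera images.
- probe: push probe, 160 mm long, 40 to 85 g: round white tip, 10 mm in diameter, 55 mm long, then a square orange handle 14 x 14 x 105 mm with a black band near its end. Origin at the tip's end; z runs along the probe from tip to handle end, x and y square to the handle's faces. At the start it leans in the rest, tip down, 25 degrees from upright, handle end towards the rest's -x, its y level
- probe_rest: dark steel rest, fixed: foot 120 x 80 x 8 mm, stop under the tip, keel 10 mm wide under the probe up to 105 mm from its tip, two cheeks (25 mm over both) 50 to 75 mm from the tip; beyond them the handle is free on both y sides. The probe comes out along its axis. Origin at bench level under the tip, z up; the probe leans to -x
- console: grey test console fixed to the bench, 150 x 170 x 45 mm, a green circuit board fixed on its rear half (top about 70 mm above the bench). Origin at the centre of its underside, z up, -x its front with the guard tube. The guard tube leans 20 degrees from upright towards -x
- guard_mouth (a point): centre of the mouth of the guard tube (black, yellow band, 42 mm outside, bore 24 mm), about 88 mm above the bench. z points out along the tube's axis, y is level. The green button, 22 mm in diameter, fills the bore, its face square to z; when up, the face lies 14 to 22 mm below the mouth, different each time
- start_button (a joint): travel of the green spring button along the tube's axis in m: 0 up, 0.007 fully down at its stop. Moves off at about 2 N and needs about 7 N to reach the stop, rigid after that; springs back by itself
- blue_pot: blue square pot fixed to the bench: one upright square well 22 x 22 mm inside, walls 6 mm, rim 70 mm above the bench, well floor 6 mm above the bench, foot plate 66 x 66 mm. Origin at the centre of its underside, z up
- blue_pot_floor (a point): centre of the floor of the blue pot's well, 6 mm above the bench, 64 mm below the rim
- grey_pot: grey pot, the same shape as the blue one, fixed to the bench; the brush stands in it. It may be on either side of the blue pot
- brush: brush with a wooden handle 16 x 16 mm, 140 mm tall, standing loose in the grey pot, bristles up. Origin at the centre of its lower end. To be left alone
- board_a: loose green circuit board 75 x 55 mm, about 19 mm tall with its parts, near the robot. Origin at the centre of its underside. To be left alone
- board_b: another loose circuit board like it, beyond the pots. Origin at the centre of its underside. To be left alone
- spool: spool of solder standing on end, 54 mm in diameter, 44 mm tall. Origin at the centre of its underside. To be left alone
- bottle: green bottle, 56 mm in diameter, 120 mm tall. Origin at the centre of its underside. To be left alone
- driver: red-handled screwdriver lying on the bench, 160 mm long, beyond the pots. Origin under its middle. To be left alone

How it is judged (in metres and radians):
On the way, in this order (a step that is already met when the one before it is completed fails the run):
1. the start button is fully down, pressed by the probe's tip inside the guard tube (value of joint start_button above 0.0062 m and z of probe in the frame of guard_mouth below -0.012 m and distance between probe and guard_mouth below 0.04 m), for 0.4 s.
2. the start button has come fully up again and the probe is out of the guard tube (value of joint start_button below 0.001 m and z of probe in the frame of guard_mouth above 0 m), for 0.1 s.
At the end, for the whole second after the job is handed in: the probe stands tip-down in the blue pot: tip within 12 mm of the centre of the well's floor and less than 20 mm above the bench, leaning less than 0.25 rad, at rest; the start button is up (within 1 mm) (horizontal distance between probe and blue_pot_floor below 0.012 m and height (world z) of probe below 0.02 m and angle between probe's own z axis and vertical below 0.25 rad and value of joint start_button below 0.001 m and linear speed of probe below 0.02 m/s); the robot touches nothing.
It fails at once if the probe rams the console, guard or button (over 40 N) (contact force between probe and console above 40 N).
It fails at once if the arm or gripper strikes the console (over 15 N) (contact force between any of the fingers, the arm and console above 15 N).
It fails at once if a bystander is moved more than 25 mm (distance of any of brush, board_a, board_b, spool, bottle, driver from where it was at the start of the episode above 0.025 m).
It also fails if it takes over 56 s, if anything falls off the work surface, if the arm or the gripper's body presses on something with over 40 N, if the wrist force passes 120 N, or if a joint passes its speed limit or range.

ROBOT

A 6-joint arm with a two-finger parallel gripper is mounted at the origin on the work surface. World frame = base frame: x ahead of the robot, y to its left, z up, the work surface at z = 0. Lengths are in mm, angles in rad, forces in N, time in s.
With the tool pointing down it reaches from about 325 to 875 mm from the base axis. Payload 4.4 kg.
Tool frame: the origin (TCP) lies on the centre line of the jaws, within the pads' length; the fingertips stand 8 mm ahead of it and the grasp point (between the pads) lies 11 mm behind it (arm.tip_reach is the distance from the TCP to the fingertips, in mm); z points along the fingers, y is the line along which they close (so a half turn about z gives the same grasp; the last joint's range is limited). The gripper opens to 85 mm and grips with 20 to 120 N. Pads are 22 mm wide; open, the fingers measure 114 mm over their backs; the gripper's body (76 mm by 85 mm) begins 54 mm behind the grasp point. The pads swing forward as they close: fully open they stand 13 mm farther back than shut.
Start: joints at [1.032, 0.207, 1.542, -0, 1.393, -0.15], TCP at [217.447, 532.301, 239.282] pointing down, gripper open.
Joint ranges: [-2.73, 2.73], [-0.86, 2.22], [0.23, 2.46], [-1.11, 4.25], [0.08, 2.63], [-2.82, 2.82]. Speed limits (rad/s): [2.79, 2.79, 3.14, 3.14, 3.14, 3.14].

INTERFACE

Orientations are given as a rotation vector (axis times angle).
In Python, from station import arm gives the robot as it stands.
- The arm moves only by the tool jog_arm, never from a script. Its argument "rows" is a list of rows, each an object with "linear": the shift along the tool's x, y, z in units of 30 mm (1.0 is 30 mm), a list of three; "twist": the turn about the tool's z in units of 0.12 rad (1.0 is 0.12 rad); "fingers": the opening, from 0 (shut) to 1 (fully open). A call has 1 to 8 rows; each row shifts and turns the commanded pose from where the row before left it, along the tool's axes as they then stand; what a row does not reach is not made up. A row lasts 1/12 s, in which the tool goes at most 41.7 mm and 7.16 degrees, less where a joint would pass 70% of its speed; a pose out of reach is approached as far as the arm can. A call with a number of a shift or a turn outside -1 to 1 is refused whole. A call with a gripper value outside its range is refused whole. The fingers move at their own pace and stop on an object; the grip force is fixed at half the most. Time passes only in rows, so rows that do not move let the fingers close. It gives the time, the measured TCP pose, the force, the opening and the grip force at its end, in the units of the state.
- arm.get_state(): the state, without advancing time (a new reading comes with each control period).
- arm.camera(name): name is "scene" or "side" or "wrist"; returns the picture (480x640x3 uint8, red, green, blue); there is no depth.
- arm.camera_params(name): a dict with "mtx" (3x3 intrinsics, pixels), "k1" (the pictures are not rectified: a ray, as slopes to the right and down, at radius r is drawn at 1 + k1 r^2 times it, then the intrinsics apply), "rvec" (rotation vector, rad) and "tvec" (3), from world to camera coordinates, as OpenCV has them; the wrist camera has in their place "mount" (4x4, takes a point from camera to tool coordinates, whose origin is the TCP and whose axes are the flange's). Camera axes: x right, y down, z forward; pixel columns grow to the right and rows downward; lengths in mm; the calibration is good to about 2 mm. A picture is of the moment at which its call begins: read the wrist's pose just before it. camera_params takes no time and is no camera call.
- arm.finish_job(): hands the job in; it is judged then, once.
Trained networks look in the newest picture that a camera, given by its name, has taken for a name from the list of things; names that differ only in an ending like _2 or _b are one class to them, and where a whole thing is asked for, a point or a joint stands for the part that bears it (a point fixed in the world has none). Each returns a list of dicts, best first, with "confidence" (0 to 1); they miss things now and then, are a little off and sometimes report something else, mostly with a low value. They report only what shows in the picture. A call takes as long as a camera call.
- arm.regions_of(thing, camera): "region" (480x640 bool, what is visible of it).
- arm.tip_of(thing, camera): "at" ([x, y, z] in mm, in world coordinates, good to about 4 mm: a listed point, or the origin of a listed thing).
The state is a dict: "clock": time; "qpos": joint angles; "dq": joint speeds; "joint_efforts": joint torques, N m; "tool_pos": TCP position; "tool_rot": TCP orientation; "wrist_force": force on the tool from outside, world axes, zero at the start; "torque": the same for the moment, N m; "width": finger opening in mm; "gripper_force": force on a finger pad.
Only numpy, scipy, OpenCV 4.12 (cv2) and the standard library are available. Lean on these libraries where they do the work, as an engineer would, in place of code of your own. Each camera call takes 0.05 s, during which the arm holds its last target. There are 200 camera calls.

## Working session

There is one attempt and no reset: what is moved stays moved. The work goes in short steps, Python scripts to look and compute and a tool call to move; the robot and the scene stay as the last step left them, time stands still between calls to the robot, and variables do not carry over. Pictures are saved under pics/ and viewed, at most 10 in all, crops included, and the job is handed in when it is done.

Besides the shell and the picture viewer there is one more tool, called as name(argument=value, ...), one argument or row to a line, values as JSON. jog_arm: Moves the arm, as the interface text tells. Shifts and turns lie within -1 to 1; 1 stands for 30 mm of shift or 0.12 rad of turn. Its arguments: {"type":"object","properties":{"rows":{"type":"array","items":{"type":"object","properties":{"linear":{"type":"array","items":{"type":"number","minimum":-1,"maximum":1}},"twist":{"type":"number","minimum":-1,"maximum":1},"fingers":{"type":"number"}}}}},"required":["rows"]}

```bash
ls; mkdir -p pics
cat > h.py <<'E'
import numpy as np, cv2
from scipy.spatial.transform import Rotation as R
from station import arm
def snap(cam,name):
    im=arm.camera(cam); cv2.imwrite(f'pics/{name}.png',im[:,:,::-1]); return im
def pose(cam,st=None):
    "mtx,k1,Rwc,t (world->cam)"
    p=arm.camera_params(cam)
    if 'mount' in p:
        st=st or arm.get_state(); T=np.eye(4); T[:3,:3]=R.from_rotvec(st['tool_rot']).as_matrix(); T[:3,3]=st['tool_pos']
        W=np.linalg.inv(T@np.array(p['mount'])); return np.array(p['mtx']),p['k1'],W[:3,:3],W[:3,3]
    return np.array(p['mtx']),p['k1'],R.from_rotvec(np.ravel(p['rvec'])).as_matrix(),np.ravel(p['tvec'])
def proj(P,c):
    K,k1,Rm,t=c; q=np.atleast_2d(P)@Rm.T+t; s=q[:,:2]/q[:,2:]; s=s*(1+k1*(s**2).sum(1,keepdims=True)); return s*[K[0,0],K[1,1]]+K[:2,2]
def ray(uv,c):
    K,k1,Rm,t=c; d=(np.atleast_2d(uv)-K[:2,2])/[K[0,0],K[1,1]]; s=d.copy()
    for _ in range(20): s=d/(1+k1*(s**2).sum(1,keepdims=True))
    v=np.c_[s,np.ones(len(s))]@Rm; return -Rm.T@t, v/np.linalg.norm(v,axis=1,keepdims=True)
def on_plane(uv,c,z):
    o,v=ray(uv,c); return o+v*((z-o[2])/v[:,2])[:,None]
E
python3 - <<'E'
from h import *
s=arm.get_state(); print(R.from_rotvec(s['tool_rot']).as_matrix().round(3).tolist(), arm.tip_reach)
for c in('scene','side'):
    im=snap(c,c+'0'); k=pose(c); print(c,'campos',(-k[2].T@k[3]).round(0),k[0][0,0])
    for t in ('probe','probe_rest','console','guard_mouth','blue_pot','blue_pot_floor','grey_pot','brush','spool','bottle','board_a','driver'):
        print(t,[(np.round(d['at'],0).tolist(),round(d['confidence'],2)) for d in arm.tip_of(t,c)[:2]])
a=cv2.imread('pics/scene0.png');
E
```

```text
pics
[[-0.926, 0.378, -0.001], [0.378, 0.926, -0.002], [0.0, -0.002, -1.0]] 8.0
scene campos [1409. -540. 1023.] 548.3238075160433
probe [([448.0, 252.0, 21.0], 0.6)]
probe_rest []
console [([632.0, -20.0, 1.0], 0.74)]
guard_mouth [([591.0, -10.0, 84.0], 0.68), ([386.0, 3.0, 5.0], 0.55)]
blue_pot [([499.0, -369.0, 1.0], 0.78)]
blue_pot_floor [([497.0, -370.0, 5.0], 0.57)]
grey_pot [([438.0, -207.0, 0.0], 0.88), ([715.0, -284.0, 2.0], 0.65)]
brush []
spool [([644.0, 390.0, 2.0], 0.56)]
bottle [([718.0, 283.0, -0.0], 0.78)]
board_a [([715.0, -281.0, 4.0], 0.91), ([385.0, 4.0, 2.0], 0.84)]
driver []
side campos [290. 596. 723.] 473.6131529432129
probe [([446.0, 255.0, 20.0], 0.95)]
probe_rest [([444.0, 251.0, -0.0], 0.7), ([621.0, -338.0, 3.0], 0.15)]
console [([636.0, -19.0, 2.0], 0.8)]
guard_mouth [([588.0, -8.0, 90.0], 0.76)]
blue_pot [([495.0, -367.0, -2.0], 0.55)]
blue_pot_floor [([494.0, -368.0, 7.0], 0.93), ([641.0, 390.0, -1.0], 0.65)]
grey_pot [([718.0, 278.0, -3.0], 0.7), ([438.0, -210.0, 1.0], 0.69)]
brush []
spool [([642.0, 392.0, -2.0], 0.63), ([639.0, -19.0, 1.0], 0.24)]
bottle [([720.0, 282.0, -3.0], 0.69)]
board_a [([718.0, -285.0, 0.0], 0.85), ([388.0, 1.0, -1.0], 0.79)]
driver [([622.0, -337.0, 2.0], 0.68)]
```

View pics/scene0.png

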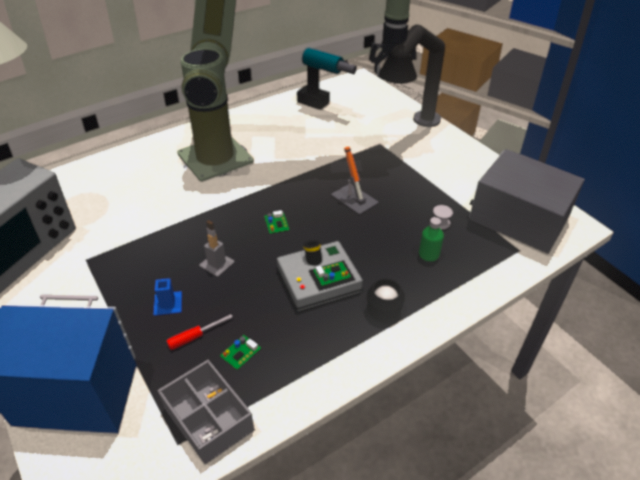

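View pics/side0.png

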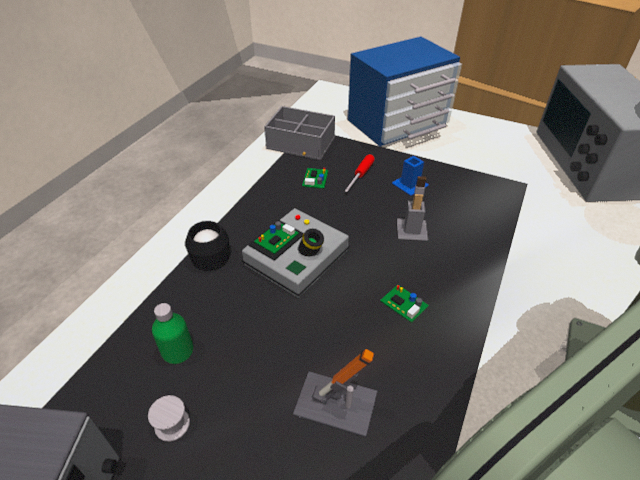

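```bash
cat >> h.py <<'E'
from scipy.optimize import minimize
def box(lo,hi): return np.array([[x,y,z] for x in(lo[0],hi[0]) for y in(lo[1],hi[1]) for z in(lo[2],hi[2])],float)
def cyl(r,z0,z1): a=np.linspace(0,2*np.pi,24); return np.vstack([np.c_[r*np.cos(a),r*np.sin(a),0*a+z] for z in(z0,z1)])
def sil(parts,c,S=4):
    m=np.zeros((480*S,640*S),np.uint8)
    for P in parts: cv2.fillConvexPoly(m,cv2.convexHull(((proj(P,c)+.5)*S).astype(np.int32)),1)
    return cv2.resize(m.astype(np.float32),(640,480),interpolation=cv2.INTER_AREA)
def fit(model,x0,steps,masks):
    "masks: list of (mask,cam)"
    def cost(x): return sum(1-np.minimum(a,m).sum()/np.maximum(a,m).sum() for m,c in masks for a in [sil(model(x),c)])
    sx=np.vstack([x0]+[np.add(x0,np.eye(len(x0))[i]*steps[i]) for i in range(len(x0))])
    r=minimize(cost,x0,method='Nelder-Mead',options=dict(initial_simplex=sx,maxiter=400,xatol=.02,fatol=1e-4)); return r.x,r.fun
def probe_model(x,tilt=np.radians(25)):
    A=R.from_euler('ZY',[x[3],-tilt]).as_matrix(); return [P@A.T+x[:3] for P in (box((-7,-7,55),(7,7,160)),)]
def console_model(x):
    A=R.from_euler('Z',x[2]).as_matrix(); o=np.array([x[0],x[1],0]); Rt=A@R.from_euler('Y',-np.radians(20)).as_matrix()
    mouth=o+A@np.array([x[3],x[4],88.])
    return [box((-75,-85,0),(75,85,45))@A.T+o, cyl(21,-45,0)@Rt.T+mouth]
E
cat > f1.py <<'E'
from h import *
def orange(im):
    h=cv2.cvtColor(im,cv2.COLOR_RGB2HSV); return ((h[:,:,0]<14)&(h[:,:,1]>150)&(h[:,:,2]>90))
ms=[];mc=[]
for c in('scene','side'):
    im=cv2.imread(f'pics/{c}0.png')[:,:,::-1].copy(); arm.camera(c)
    r=arm.regions_of('probe',c); print(c,[(round(d['confidence'],2),int(d['region'].sum())) for d in r])
    m=orange(im)
    w=np.zeros_like(m); p=proj([[440,250,90]],pose(c))[0].astype(int); w[p[1]-50:p[1]+50,p[0]-50:p[0]+50]=1; m=m&w
    # fill black band
    m=cv2.morphologyEx(m.astype(np.uint8),cv2.MORPH_CLOSE,np.ones((5,5)))
    print('orange',m.sum()); ms.append((m.astype(np.float32),pose(c)))
    r=arm.regions_of('console',c); print([(round(d['confidence'],2),int(d['region'].sum())) for d in r]); 
    if r: mc.append((r[0]['region'].astype(np.float32),pose(c)))
for y0 in (0.,1.6,3.1,-1.6):
    x,f=fit(probe_model,[447,253,20,y0],[6,6,4,.4],ms); print('probe',x.round(2),round(f,3))
for y0 in (-.2,.2): x,f=fit(console_model,[634,-19,y0,-45,0],[5,5,.2,8,8],mc); print('console',x.round(2),round(f,3))
E
python3 f1.py
```

```text
scene [(0.8, 306)]
orange 191
[(0.76, 4053)]
side [(0.56, 673)]
orange 494
[(0.63, 5564)]
probe [4.4915e+02 2.5206e+02 2.1790e+01 9.0000e-02] 0.54
probe [4.4843e+02 2.5034e+02 2.3200e+01 4.0000e-02] 0.531
probe [447.  253.   20.    3.1] 2.0
probe [447.  253.   20.   -1.6] 2.0
console [ 6.3469e+02 -1.8530e+01 -2.1000e-01 -4.8000e+01  5.0000e-02] 0.084
console [ 6.3517e+02 -1.8990e+01 -2.2000e-01 -4.1050e+01  7.0900e+00] 0.096
```

jog_arm(
  rows=[
    {"linear": [-0.9,-0.6,0],"twist": 0,"fingers": 1},
    {"linear": [-0.9,-0.6,0],"twist": 0,"fingers": 1},
    {"linear": [-0.9,-0.6,0],"twist": 0,"fingers": 1},
    {"linear": [-0.9,-0.6,0],"twist": 0,"fingers": 1},
    {"linear": [-0.9,-0.6,0],"twist": -0.95,"fingers": 1},
    {"linear": [0,0,0],"twist": -0.95,"fingers": 1},
    {"linear": [0,0,0],"twist": -0.95,"fingers": 1},
    {"linear": [0,0,0],"twist": -0.95,"fingers": 1},
  ],
)

```text
clock: 2.27
tool_pos: [309.0, 397.3, 239.5]
tool_rot: [-0.113, 3.139, 0.001]
wrist_force: [-0.1, -0.0, 0.1]
width: 85.4
gripper_force: 0.0
```

Run:
```python
from h import *
print(np.round(arm.camera_params('wrist')['mount'],2).tolist(), arm.camera_params('wrist')['mtx'][0][0])
s=arm.get_state(); print(s['clock'],np.round(s['tool_pos'],1),R.from_rotvec(s['tool_rot']).as_matrix().round(3).tolist())
snap('wrist','w1'); c=pose('wrist',s)
print(proj([[447,252,21],[447-67.6,248,166]],c).round(0))
for t in ('probe','probe_rest'): print(t,[(np.round(d['at'],0).tolist(),round(d['confidence'],2)) for d in arm.tip_of(t,'wrist')[:2]])
```

```text
[[-0.0, -0.95, -0.3, 77.66], [1.0, -0.0, -0.0, 1.07], [0.0, -0.3, 0.95, -134.04], [0.0, 0.0, 0.0, 1.0]] 344.26106911204073
2.2667 [309.  397.3 239.5] [[-0.997, -0.072, 0.0], [-0.072, 0.997, 0.0], [-0.0, 0.0, -1.0]]
[[189. 316.]
 [106. 335.]]
probe []
probe_rest [([450.0, 255.0, 1.0], 0.88)]
```

View pics/w1.png

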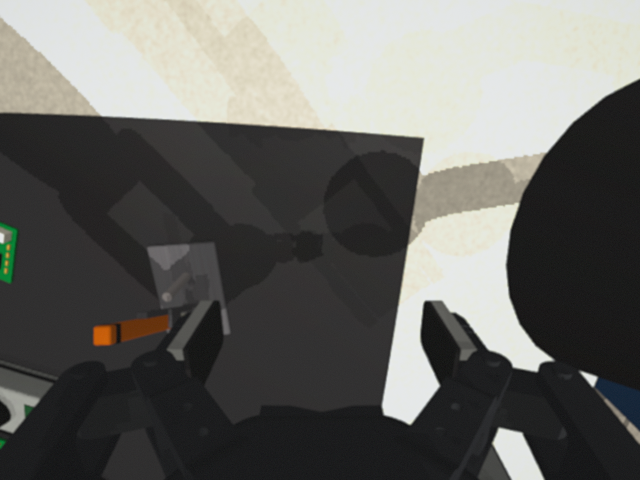

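jog_arm(
  rows=[
    {"linear": [-0.4,-0.85,0],"fingers": 1},
    {"linear": [-0.4,-0.85,0],"fingers": 1},
    {"linear": [-0.4,-0.85,0],"fingers": 1},
    {"linear": [-0.4,-0.85,0],"fingers": 1},
    {"linear": [-0.4,-0.85,0],"fingers": 1},
    {"linear": [-0.4,-0.9,0],"fingers": 1},
    {"linear": [0,0,0],"fingers": 1},
  ],
)

```text
invalid input at $.rows[0]: expected keys linear, twist, fingers
```

```bash
cat > f2.py <<'E'
from h import *
import pickle
s=arm.get_state(); print(s['clock'],np.round(s['tool_pos'],1))
im=snap('wrist','w2'); cw=pose('wrist',s)
def orange(im):
    h=cv2.cvtColor(im,cv2.COLOR_RGB2HSV); return ((h[:,:,0]<14)&(h[:,:,1]>150)&(h[:,:,2]>70))
ms=[]
for c in('scene','side','wrist'):
    im=cv2.imread(f'pics/{c.replace("wrist","w2")}'+('0' if c!='wrist' else '')+'.png')[:,:,::-1].copy(); k=cw if c=='wrist' else pose(c)
    m=orange(im); w=np.zeros_like(m); p=proj([[415,250,90]],k)[0].astype(int); d=50 if c!='wrist' else 160; w[max(0,p[1]-d):p[1]+d,max(0,p[0]-d):p[0]+d]=1
    m=cv2.morphologyEx((m&w).astype(np.uint8),cv2.MORPH_CLOSE,np.ones((5,5) if c!='wrist' else (25,25)))
    print(c,m.sum()); ms.append((m.astype(np.float32),k))
for sel in ([0,1],[2],[0,1,2]):
    x,f=fit(probe_model,[447,253,20,.06],[6,6,4,.3],[ms[i] for i in sel]); print('probe',x.round(2),round(f,3))
v=cv2.imread('pics/w2.png')
for P in probe_model(x): cv2.polylines(v,[cv2.convexHull(proj(P,cw).astype(np.int32))],True,(255,255,0),1)
cv2.imwrite('pics/w2b.png',v)
E
python3 f2.py
```

```text
2.4167 [308.5 397.9 239.4]
scene 191
side 494
wrist 1366
probe [4.4883e+02 2.5197e+02 2.1760e+01 9.0000e-02] 0.532
probe [4.4625e+02 2.5477e+02 2.2480e+01 1.4000e-01] 0.164
probe [4.4829e+02 2.5297e+02 1.9910e+01 1.4000e-01] 0.746
```

View pics/w2b.png

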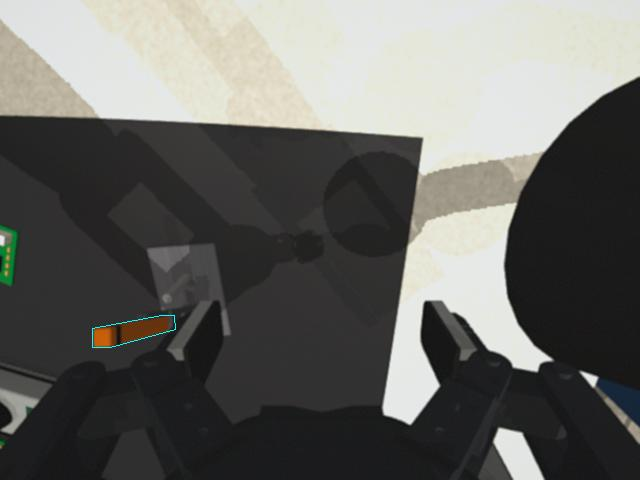

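jog_arm(
  rows=[
    {"linear": [-0.4,-0.85,0],"twist": 0,"fingers": 1},
    {"linear": [-0.4,-0.85,0],"twist": 0,"fingers": 1},
    {"linear": [-0.4,-0.85,0],"twist": 0,"fingers": 1},
    {"linear": [-0.4,-0.85,0],"twist": 0,"fingers": 1},
    {"linear": [-0.4,-0.85,0],"twist": 0,"fingers": 1},
    {"linear": [-0.4,-0.9,0],"twist": 0,"fingers": 1},
    {"linear": [0,0,0],"twist": 0,"fingers": 1},
  ],
)

```text
clock: 3.05
tool_pos: [392.8, 245.4, 239.4]
tool_rot: [-0.097, 3.139, -0.004]
wrist_force: [0.3, 0.4, -0.1]
width: 85.6
gripper_force: 0.0
```

```bash
python3 f2.py
```

```text
3.05 [392.8 245.4 239.4]
scene 191
side 494
wrist 638
probe [4.4883e+02 2.5197e+02 2.1760e+01 9.0000e-02] 0.532
probe [4.4804e+02 2.5213e+02 2.1660e+01 1.3000e-01] 0.11
probe [4.4824e+02 2.5299e+02 2.1300e+01 1.4000e-01] 0.703
```

View pics/w2b.png

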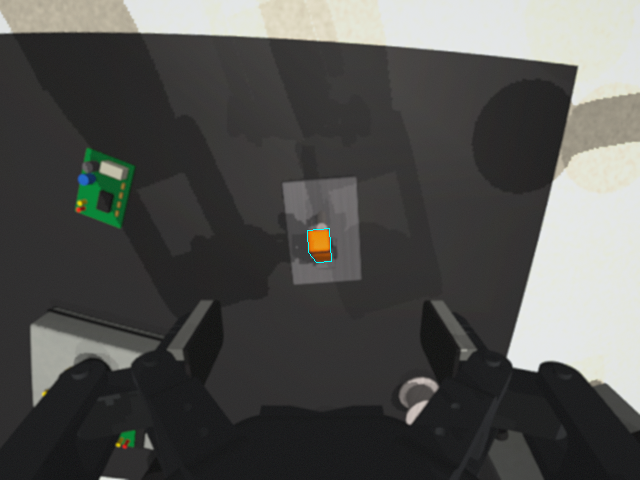

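Run:
```python
from h import *
s=arm.get_state(); c=pose('wrist',s); T=R.from_rotvec(s['tool_rot']).as_matrix(); print(T.round(3).tolist())
P=on_plane([[283,182],[357,178],[361,278],[293,284]],c,8)[:,:2]; print(P.round(1).tolist())
for i in range(4): d=P[(i+1)%4]-P[i]; print(np.linalg.norm(d).round(1), np.degrees(np.arctan2(d[1],d[0])).round(1))
h=.13
for h in (.09,.13):
    u=np.array([-np.sin(np.radians(25))*np.cos(h),-np.sin(np.radians(25))*np.sin(h),np.cos(np.radians(25))])
    g=np.array([448.1,252.3,21.6])+120*u; d=T.T@(g-[0,0,11]-np.array(s['tool_pos'])); print(g.round(1),(d/30).round(2))
```

```text
[[-0.998, -0.062, 0.0], [-0.062, 0.998, -0.0], [-0.0, -0.0, -1.0]]
[[368.1, 205.7], [359.2, 283.6], [473.3, 298.7], [485.6, 220.6]]
78.4 96.6
115.1 7.5
79.1 -81.0
118.4 -172.8
[397.6 247.7 130.4] [-0.19  0.01  4.  ]
[397.8 245.7 130.4] [-0.2  -0.06  4.  ]
```

jog_arm(
  rows=[
    {"linear": [-0.2,-0.05,0.5],"twist": -0.53,"fingers": 1},
    {"linear": [0,0,1],"twist": 0,"fingers": 1},
    {"linear": [0,0,1],"twist": 0,"fingers": 1},
    {"linear": [0,0,1],"twist": 0,"fingers": 1},
    {"linear": [0,0,0.5],"twist": 0,"fingers": 1},
    {"linear": [0,0,0],"twist": 0,"fingers": 1},
    {"linear": [0,0,0],"twist": 0,"fingers": 0.35},
    {"linear": [0,0,0],"twist": 0,"fingers": 0.35},
  ],
)

```text
clock: 3.77
tool_pos: [397.7, 248.7, 120.6]
tool_rot: [-0.207, 3.132, 0.001]
wrist_force: [-0.3, -0.0, 0.9]
width: 64.0
gripper_force: 0.0
```

Run:
```python
from h import *
s=arm.get_state(); print(s['clock'],np.round(s['tool_pos'],1),R.from_rotvec(s['tool_rot']).as_matrix().round(3).tolist(),s['wrist_force'],s['width'])
snap('wrist','w3')
```

```text
3.7667 [397.7 248.7 120.6] [[-0.991, -0.132, 0.002], [-0.132, 0.991, 0.001], [-0.002, 0.001, -1.0]] [-0.25352824 -0.02215507  0.92288197] 64.01734765398835
```

View pics/w3.png

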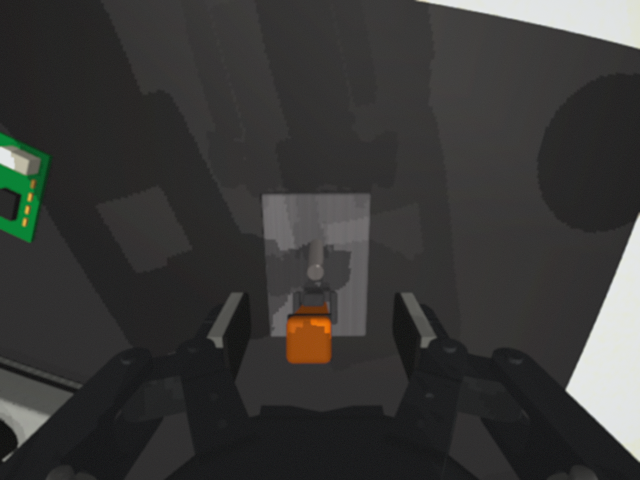

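jog_arm(
  rows=[
    {"linear": [0,-0.08,0],"twist": 0,"fingers": 0},
    {"linear": [0,0,0],"twist": 0,"fingers": 0},
    {"linear": [0,0,0],"twist": 0,"fingers": 0},
    {"linear": [0,0,0],"twist": 0,"fingers": 0},
    {"linear": [0,0,0],"twist": 0,"fingers": 0},
    {"linear": [0,0,0],"twist": 0,"fingers": 0},
  ],
)

```text
clock: 4.32
tool_pos: [397.8, 245.4, 120.3]
tool_rot: [-0.207, 3.133, 0.001]
wrist_force: [-2.0, -0.5, 6.4]
width: 13.5
gripper_force: 58.4
```

jog_arm(
  rows=[
    {"linear": [0.17,0,-0.36],"twist": 0,"fingers": 0},
    {"linear": [0.3,0,-0.64],"twist": 0,"fingers": 0},
    {"linear": [0.3,0,-0.64],"twist": 0,"fingers": 0},
    {"linear": [0.3,0,-0.64],"twist": 0,"fingers": 0},
    {"linear": [0.3,0,-0.64],"twist": 0,"fingers": 0},
    {"linear": [0.3,0,-0.64],"twist": 0,"fingers": 0},
    {"linear": [0,0,-0.7],"twist": 0,"fingers": 0},
    {"linear": [0,0,0],"twist": 0,"fingers": 0},
  ],
)

```text
clock: 4.98
tool_pos: [349.5, 239.7, 251.2]
tool_rot: [-0.207, 3.127, 0.005]
wrist_force: [1.9, 0.0, 0.6]
width: 13.0
gripper_force: 58.5
```

Run:
```python
from h import *
s=arm.get_state(); print(s['clock'],np.round(s['tool_pos'],1),R.from_rotvec(s['tool_rot']).as_matrix().round(3).tolist(),s['width'],s['wrist_force'])
for c in('scene','side','wrist'):
    im=snap(c,'g_'+c)
    print(c,[(np.round(d['at'],1).tolist(),round(d['confidence'],2)) for d in arm.tip_of('probe',c)[:2]],
      [(np.round(d['at'],1).tolist(),round(d['confidence'],2)) for d in arm.tip_of('guard_mouth',c)[:2]])
```

```text
4.9833 [349.5 239.7 251.2] [[-0.991, -0.132, 0.008], [-0.132, 0.991, 0.003], [-0.008, 0.002, -1.0]] 12.999369918180774 [1.92519563 0.0124211  0.59779155]
scene [([398.8, 247.9, 151.4], 0.58)] [([590.0, -11.5, 90.4], 0.9)]
side [([394.0, 247.7, 146.4], 0.61)] [([587.4, -10.3, 87.0], 0.92)]
wrist [([398.3, 249.1, 147.7], 0.69)] [([590.9, -6.7, 88.0], 0.9)]
```

View pics/g_side.png

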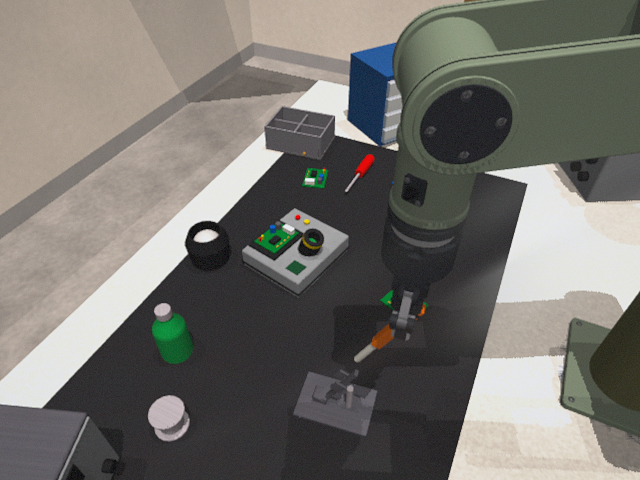

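jog_arm(
  rows=[
    {"linear": [0,0,0],"twist": 0.95,"fingers": 0},
    {"linear": [0,0,0],"twist": 0.95,"fingers": 0},
    {"linear": [0,0,0],"twist": 0.95,"fingers": 0},
    {"linear": [-0.7,-0.6,0],"twist": 0,"fingers": 0},
    {"linear": [-0.9,-0.8,0],"twist": 0,"fingers": 0},
    {"linear": [-0.9,-0.8,0],"twist": 0,"fingers": 0},
    {"linear": [-0.9,-0.8,0],"twist": 0,"fingers": 0},
    {"linear": [-0.9,-0.8,0],"twist": 0,"fingers": 0},
  ],
)

```text
clock: 6.1
tool_pos: [450.5, 98.8, 246.7]
tool_rot: [-0.329, -3.124, -0.0]
wrist_force: [0.8, 1.0, -0.4]
width: 13.2
gripper_force: 58.6
```

jog_arm(
  rows=[
    {"linear": [-0.9,-0.8,0],"twist": 0,"fingers": 0},
    {"linear": [-0.9,-0.8,0],"twist": 0,"fingers": 0},
    {"linear": [-0.9,-0.8,0.3],"twist": 0,"fingers": 0},
    {"linear": [-0.5,-0.3,0.4],"twist": 0,"fingers": 0},
    {"linear": [0,0,0],"twist": 0,"fingers": 0},
    {"linear": [0,0,0],"twist": 0,"fingers": 0},
  ],
)

```text
clock: 6.6
tool_pos: [526.2, 0.5, 224.4]
tool_rot: [-0.332, -3.12, -0.001]
wrist_force: [0.3, 0.5, -0.3]
width: 13.1
gripper_force: 58.6
```

```bash
cat > look.py <<'E'
from h import *
import sys
tag=sys.argv[1]; s=arm.get_state(); T=R.from_rotvec(s['tool_rot']).as_matrix(); p=np.array(s['tool_pos'])
print(s['clock'],p.round(1),T.round(3)[:,0],s['width'],np.round(s['wrist_force'],1))
out={'probe':[],'guard_mouth':[]}
for c in('scene','side','wrist'):
    snap(c,tag+'_'+c)
    for t in out:
        d=[e for e in arm.tip_of(t,c) if e['confidence']>.3]
        if d: out[t].append(d[0]['at']); print(c,t,np.round(d[0]['at'],1),round(d[0]['confidence'],2))
tip=np.mean(out['probe'],0); m=np.mean(out['guard_mouth'],0)
print('tip in tool',(T.T@(tip-p)).round(1))
h=-.21; a=np.array([-np.sin(np.radians(20))*np.cos(h),-np.sin(np.radians(20))*np.sin(h),np.cos(np.radians(20))])
r=tip-m; print('along axis',(r@a).round(1),'off-axis in tool',(T.T@(r-a*(r@a))).round(1))
E
python3 look.py h1
```

```text
6.6 [5.262e+02 5.000e-01 2.244e+02] [-0.978  0.211  0.004] 13.132735912039703 [ 0.3  0.5 -0.3]
scene probe [575.7 -11.8 121.4] 0.69
scene guard_mouth [589.9 -10.   86.7] 0.71
side probe [575.   -7.7 125.9] 0.61
side guard_mouth [586.1 -10.3  85.5] 0.86
wrist probe [578.2  -7.6 125.6] 0.61
tip in tool [-51.4   1.2  99.9]
along axis 39.9 off-axis in tool [-2.  -1.3 -0.7]
```

Run:
```python
from h import *
s=arm.get_state(); c=pose('wrist',s); v=cv2.imread('pics/h1_wrist.png')
m=np.array([589,-9.7,88.]); h=-.21; A=R.from_euler('ZY',[h,-np.radians(20)]).as_matrix()
tip=np.array([576.3,-9,124.3])
p=proj(np.vstack([m,tip,m+A[:,2]*40]),c); print(p.round(0))
u0,v0=(p[0]-[100,100]).astype(int); u0=max(0,min(u0,440)); v0=max(0,min(v0,330))
S=4; a=cv2.resize(v[v0:v0+150,u0:u0+200],None,fx=S,fy=S,interpolation=cv2.INTER_CUBIC)
for r in (21,12): cv2.polylines(a,[((proj(cyl(r,0,0)[:24]@A.T+m,c)-[u0,v0]+.5)*S).astype(np.int32)],True,(255,255,0),1)
for q in p[1:2]: cv2.circle(a,tuple(((q-[u0,v0]+.5)*S).astype(int)),3,(255,0,255),-1)
print(u0,v0); 
b=cv2.imread('pics/h1_side.png'); cs=pose('side'); q=proj([m],cs)[0].astype(int); u1,v1=q-[35,45]; b=cv2.resize(b[v1:v1+75,u1:u1+100],None,fx=5.33,fy=5.33,interpolation=cv2.INTER_CUBIC)[:400]
for r in (21,12): cv2.polylines(b,[((proj(cyl(r,0,0)[:24]@A.T+m,cs)-[u1,v1]+.5)*5.33).astype(np.int32)],True,(255,255,0),1)
cv2.imwrite('pics/h1z.png',np.hstack([a[:,:400] if 0 else cv2.resize(a,(450,338)),cv2.resize(b,(350,263)).__class__(np.zeros((338,350,3),np.uint8).shape,np.uint8)*0+cv2.copyMakeBorder(cv2.resize(b,(350,263)),0,75,0,0,cv2.BORDER_CONSTANT)]))
```

```text
[[323. 299.]
 [321. 306.]
 [323. 306.]]
223 198
```

View pics/h1z.png

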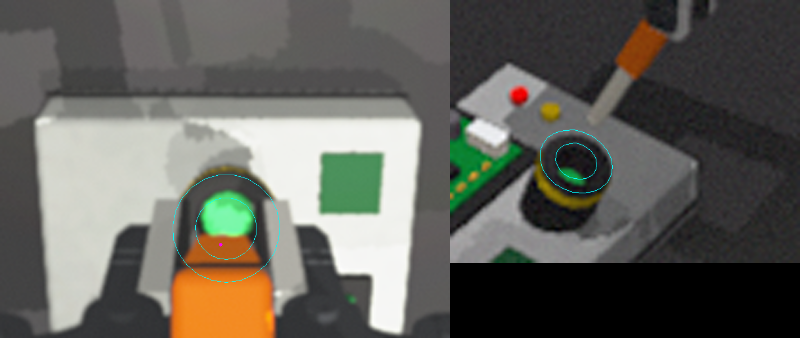

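jog_arm(
  rows=[
    {"linear": [0.06,0.04,0],"twist": 0,"fingers": 0},
    {"linear": [-0.137,0,0.376],"twist": 0,"fingers": 0},
    {"linear": [-0.137,0,0.376],"twist": 0,"fingers": 0},
    {"linear": [-0.137,0,0.376],"twist": 0,"fingers": 0},
    {"linear": [-0.1,0,0.28],"twist": 0,"fingers": 0},
    {"linear": [0,0,0],"twist": 0,"fingers": 0},
    {"linear": [0,0,0],"twist": 0,"fingers": 0},
  ],
)

```text
clock: 7.63
tool_pos: [539.7, -0.7, 182.2]
tool_rot: [-0.33, -3.121, -0.0]
wrist_force: [-0.1, 0.2, -0.3]
width: 13.6
gripper_force: 58.6
```

```bash
python3 look.py h2
```

```text
7.6333 [539.7  -0.7 182.2] [-0.978  0.209  0.003] 13.602182241187014 [-0.1  0.2 -0.3]
scene probe [588.5 -13.2  80.1] 0.84
scene guard_mouth [591.1  -9.9  86.1] 0.59
side probe [590.6 -11.1  82.9] 0.76
side guard_mouth [587.1  -9.4  86.5] 0.84
wrist probe [590.1  -7.1  86.7] 0.69
wrist guard_mouth [589.5 -11.4  87.5] 0.89
tip in tool [-51.3   0.9  98.8]
along axis -3.4 off-axis in tool [ 0.6 -0.1  0.2]
```

jog_arm(
  rows=[
    {"linear": [-0.0228,0,0.0627],"twist": 0,"fingers": 0},
    {"linear": [-0.0228,0,0.0627],"twist": 0,"fingers": 0},
    {"linear": [-0.0228,0,0.0627],"twist": 0,"fingers": 0},
    {"linear": [-0.0228,0,0.0627],"twist": 0,"fingers": 0},
    {"linear": [-0.0228,0,0.0627],"twist": 0,"fingers": 0},
    {"linear": [0,0,0],"twist": 0,"fingers": 0},
  ],
)

```text
clock: 8.58
tool_pos: [543.4, -1.3, 173.7]
tool_rot: [-0.329, -3.123, -0.0]
wrist_force: [-1.1, -0.6, 0.3]
width: 13.2
gripper_force: 58.6
```

jog_arm(
  rows=[
    {"linear": [-0.0228,0,0.0627],"twist": 0,"fingers": 0},
    {"linear": [-0.0228,0,0.0627],"twist": 0,"fingers": 0},
    {"linear": [0,0,0],"twist": 0,"fingers": 0},
  ],
)

```text
clock: 8.83
tool_pos: [545.1, -1.7, 170.5]
tool_rot: [0.33, 3.124, 0.0]
wrist_force: [-0.8, -0.1, 0.8]
width: 13.6
gripper_force: 58.7
```

jog_arm(
  rows=[
    {"linear": [-0.0228,0,0.0627],"twist": 0,"fingers": 0},
    {"linear": [-0.0114,0,0.0313],"twist": 0,"fingers": 0},
    {"linear": [0,0,0],"twist": 0,"fingers": 0},
  ],
)

```text
clock: 9.08
tool_pos: [546.1, -1.9, 168.1]
tool_rot: [0.33, 3.124, -0.0]
wrist_force: [-1.9, 0.4, 2.9]
width: 13.0
gripper_force: 58.8
```

jog_arm(
  rows=[
    {"linear": [-0.0228,0,0.0627],"twist": 0,"fingers": 0},
    {"linear": [0,0,0],"twist": 0,"fingers": 0},
  ],
)

```text
clock: 9.25
tool_pos: [546.8, -2.0, 166.1]
tool_rot: [0.33, 3.124, -0.0]
wrist_force: [-1.8, 1.1, 4.6]
width: 13.2
gripper_force: 59.0
```

jog_arm(
  rows=[
    {"linear": [-0.0228,0,0.0627],"twist": 0,"fingers": 0},
    {"linear": [0,0,0],"twist": 0,"fingers": 0},
  ],
)

```text
clock: 9.42
tool_pos: [547.5, -2.2, 164.2]
tool_rot: [0.33, 3.124, -0.0]
wrist_force: [-2.0, 0.1, 5.6]
width: 13.1
gripper_force: 59.2
```

jog_arm(
  rows=[
    {"linear": [-0.0114,0,0.0313],"twist": 0,"fingers": 0},
    {"linear": [0,0,0],"twist": 0,"fingers": 0},
  ],
)

```text
clock: 9.58
tool_pos: [547.8, -2.2, 163.9]
tool_rot: [0.33, 3.124, -0.0]
wrist_force: [-3.8, 1.2, 6.8]
width: 13.1
gripper_force: 60.0
```

jog_arm(
  rows=[
    {"linear": [-0.0114,0,0.0313],"twist": 0,"fingers": 0},
    {"linear": [0,0,0],"twist": 0,"fingers": 0},
  ],
)

```text
clock: 9.75
tool_pos: [547.9, -2.2, 163.8]
tool_rot: [-0.329, -3.124, 0.0]
wrist_force: [-6.1, 1.2, 12.2]
width: 13.3
gripper_force: 60.6
```

jog_arm(
  rows=[
    {"linear": [0,0,0],"twist": 0,"fingers": 0},
    {"linear": [0,0,0],"twist": 0,"fingers": 0},
    {"linear": [0,0,0],"twist": 0,"fingers": 0},
    {"linear": [0,0,0],"twist": 0,"fingers": 0},
    {"linear": [0,0,0],"twist": 0,"fingers": 0},
    {"linear": [0,0,0],"twist": 0,"fingers": 0},
    {"linear": [0,0,0],"twist": 0,"fingers": 0},
    {"linear": [0,0,0],"twist": 0,"fingers": 0},
  ],
)

```text
clock: 10.42
tool_pos: [547.9, -2.2, 163.8]
tool_rot: [-0.329, -3.124, 0.0]
wrist_force: [-5.7, 0.6, 12.2]
width: 13.1
gripper_force: 60.5
```

```bash
python3 look.py h3
```

```text
10.4167 [547.9  -2.2 163.8] [-0.978  0.209  0.   ] 13.094201743361632 [-5.7  0.6 12.2]
scene probe [596.5 -13.7  64.6] 0.81
scene guard_mouth [590.3  -9.6  87.6] 0.57
side probe [ 439.9 -209.7   -0. ] 0.71
side guard_mouth [588.7 -10.9  86.2] 0.73
wrist probe [598.8 -13.3  66.1] 0.73
wrist guard_mouth [591.2 -10.   86.1] 0.69
tip in tool [-13.2 -75.6 120.3]
along axis -30.3 off-axis in tool [ 40.  -76.6  14.6]
```

jog_arm(
  rows=[
    {"linear": [0,0,0],"twist": 0,"fingers": 0},
    {"linear": [0,0,0],"twist": 0,"fingers": 0},
    {"linear": [0.03,0,-0.09],"twist": 0,"fingers": 0},
    {"linear": [0.06,0,-0.157],"twist": 0,"fingers": 0},
    {"linear": [0.06,0,-0.157],"twist": 0,"fingers": 0},
    {"linear": [0.137,0,-0.376],"twist": 0,"fingers": 0},
    {"linear": [0.137,0,-0.376],"twist": 0,"fingers": 0},
    {"linear": [0.137,0,-0.376],"twist": 0,"fingers": 0},
  ],
)

```text
clock: 11.53
tool_pos: [531.1, 1.3, 208.9]
tool_rot: [-0.33, -3.124, -0.0]
wrist_force: [-0.5, 0.6, -0.3]
width: 13.1
gripper_force: 58.8
```

jog_arm(
  rows=[
    {"linear": [0,0,-0.8],"twist": 0,"fingers": 0},
    {"linear": [0,0,-0.8],"twist": 0,"fingers": 0},
    {"linear": [0,-1,0],"twist": 0,"fingers": 0},
    {"linear": [0,-1,0],"twist": 0,"fingers": 0},
    {"linear": [0,-1,0],"twist": 0,"fingers": 0},
    {"linear": [0,-1,0],"twist": 0,"fingers": 0},
    {"linear": [0,-1,0],"twist": 0,"fingers": 0},
    {"linear": [0,-1,0],"twist": 0,"fingers": 0},
  ],
)

```text
clock: 12.2
tool_pos: [493.5, -176.0, 257.4]
tool_rot: [0.329, 3.123, -0.001]
wrist_force: [0.5, 0.1, -0.9]
width: 13.2
gripper_force: 58.7
```

jog_arm(
  rows=[
    {"linear": [0.1,-1,0],"twist": 0,"fingers": 0},
    {"linear": [0.1,-1,0],"twist": 0,"fingers": 0},
    {"linear": [0,-1,0],"twist": 0,"fingers": 0},
    {"linear": [0,-1,0],"twist": 0,"fingers": 0},
    {"linear": [0,-1,0],"twist": 0,"fingers": 0},
    {"linear": [0,-1,0],"twist": 0,"fingers": 0},
    {"linear": [0,0,0],"twist": 0,"fingers": 0},
    {"linear": [0,0,0],"twist": 0,"fingers": 0},
  ],
)

```text
clock: 12.87
tool_pos: [450.0, -350.9, 256.9]
tool_rot: [0.334, 3.123, -0.0]
wrist_force: [1.2, 0.6, -0.1]
width: 13.4
gripper_force: 58.7
```

```bash
cat > pot.py <<'E'
from h import *
import sys
def pot(x):
    A=R.from_euler('Z',x[2]).as_matrix(); o=np.array([x[0],x[1],0]); return [P@A.T+o for P in (box((-33,-33,0),(33,33,6)),box((-17,-17,0),(17,17,70)))]
tag=sys.argv[1]; s=arm.get_state(); T=R.from_rotvec(s['tool_rot']).as_matrix(); p=np.array(s['tool_pos'])
print(s['clock'],p.round(1),T.round(3)[:,0],s['width'],np.round(s['wrist_force'],1))
tips=[];ms=[]
for c in('scene','side','wrist'):
    snap(c,tag+'_'+c)
    for t in ('probe','blue_pot','blue_pot_floor'):
        for d in arm.tip_of(t,c)[:2]:
            print(c,t,np.round(d['at'],1),round(d['confidence'],2))
    im=cv2.imread(f'pics/{tag}_{c}.png' if c!='scene' else 'pics/scene0.png'); hs=cv2.cvtColor(im,cv2.COLOR_BGR2HSV)
    m=(hs[:,:,0]>100)&(hs[:,:,0]<130)&(hs[:,:,1]>150)&(hs[:,:,2]>40); k=pose(c,s); 
    f=np.zeros(m.shape,np.uint8); cv2.fillConvexPoly(f,cv2.convexHull(proj(box((496-60,-368-60,0),(496+60,-368+60,80)),k).astype(np.int32)),1)
    m=(m&(f>0)).astype(np.float32); print(c,'blue',m.sum()); ms.append((m,k))
for sel in ([0],[2],[0,2]):
  for y0 in (-.3,.3):
    x,f=fit(pot,[496,-368,y0],[4,4,.2],[ms[i] for i in sel]); print(sel,x.round(2),round(f,3))
E
python3 pot.py p1
```

```text
12.8667 [ 450.  -350.9  256.9] [-0.977  0.211 -0.001] 13.3888092430067 [ 1.2  0.6 -0.1]
scene probe [ 499.3 -363.9  157.2] 0.93
scene blue_pot [ 502.8 -367.9   -2.2] 0.92
scene blue_pot [ 7.167e+02  2.826e+02 -2.000e-01] 0.37
scene blue_pot_floor [ 498.2 -372.     3.9] 0.77
scene blue 857.0
side probe [ 498.8 -355.1  154.5] 0.85
side probe [ 616.4 -338.1    3.5] 0.38
side blue_pot [ 496.7 -367.5   -0.7] 0.77
side blue_pot_floor [ 496.3 -366.7    3.5] 0.69
side blue_pot_floor [ 497.2 -366.1   -2.7] 0.24
side blue 692.0
wrist probe [ 500.8 -357.5  157.2] 0.87
wrist blue_pot [ 495.1 -370.9   -1.2] 0.82
wrist blue_pot_floor [ 495.7 -373.2    5.2] 0.85
wrist blue 3330.0
[0] [ 4.9331e+02 -3.6681e+02 -4.4000e-01] 0.045
[0] [ 493.62 -366.51    1.14] 0.045
[2] [ 4.9405e+02 -3.7031e+02 -4.4000e-01] 0.027
[2] [ 494.   -370.06    1.13] 0.027
[0, 2] [ 4.9397e+02 -3.6904e+02 -4.4000e-01] 0.136
[0, 2] [ 493.76 -369.15    1.12] 0.14
```

jog_arm(
  rows=[
    {"linear": [0,0,0],"twist": 0.95,"fingers": 0},
    {"linear": [0,0,0],"twist": 0.95,"fingers": 0},
    {"linear": [0.25,0,0.4],"twist": 0,"fingers": 0},
    {"linear": [0.25,0,0.6],"twist": 0,"fingers": 0},
    {"linear": [0,0,0.6],"twist": 0,"fingers": 0},
    {"linear": [0,0,0.4],"twist": 0,"fingers": 0},
    {"linear": [0,0,0],"twist": 0,"fingers": 0},
    {"linear": [0,0,0],"twist": 0,"fingers": 0},
  ],
)

```text
clock: 14.13
tool_pos: [436.8, -343.0, 195.6]
tool_rot: [-0.682, -3.065, -0.001]
wrist_force: [-0.9, -0.8, 0.1]
width: 13.0
gripper_force: 58.7
```

```bash
python3 pot.py p2
python3 - <<'E'
from h import *
A=R.from_euler('Z',-.44).as_matrix(); o=np.array([494.5,-369.7,0]); v=[]
for c,w in (('wrist',110),('side',50)):
    k=pose(c); im=cv2.imread(f'pics/p2_{c}.png'); q=proj([o+[0,0,75]],k)[0].astype(int); u0=min(max(q[0]-w,0),640-2*w); v0=min(max(q[1]-w,0),480-2*w); S=400/(2*w)
    a=cv2.resize(im[v0:v0+2*w,u0:u0+2*w],(400,400),interpolation=cv2.INTER_CUBIC)
    for r in(11,17): cv2.polylines(a,[((proj(np.array([[r,r,70],[r,-r,70],[-r,-r,70],[-r,r,70.]])@A.T+o,k)-[u0,v0]+.5)*S).astype(np.int32)],True,(0,255,255),1)
    v.append(a)
cv2.imwrite('pics/p2z.png',np.hstack(v))
E
```

```text
14.1333 [ 436.8 -343.   195.6] [-0.906  0.424  0.001] 13.024613011271667 [-0.9 -0.8  0.1]
scene probe [ 480.8 -368.2   96.5] 0.64
scene blue_pot [ 497.4 -370.     0.8] 0.7
scene blue_pot_floor [ 501.4 -371.     6.4] 0.92
scene blue 857.0
side probe [ 482.9 -363.9   96. ] 0.63
side blue_pot [ 494.2 -366.5   -1.5] 0.98
side blue_pot [ 439.1 -208.3    0.7] 0.47
side blue_pot_floor [ 497.1 -369.     3.5] 0.79
side blue_pot_floor [ 441.  -210.    -0.5] 0.15
side blue 689.0
wrist probe [ 486.5 -364.3   97.3] 0.72
wrist blue_pot [ 496.  -370.3    1.8] 0.79
wrist blue_pot_floor [ 496.2 -373.8    5.6] 0.57
wrist blue 3320.0
[0] [ 4.9331e+02 -3.6681e+02 -4.4000e-01] 0.045
[0] [ 493.62 -366.51    1.14] 0.045
[2] [ 4.9178e+02 -3.6575e+02 -4.2000e-01] 0.306
[2] [ 490.88 -365.      1.11] 0.306
[0, 2] [ 4.9330e+02 -3.6629e+02 -4.4000e-01] 0.351
[0, 2] [ 493.12 -366.36    1.13] 0.35
```

View pics/p2z.png

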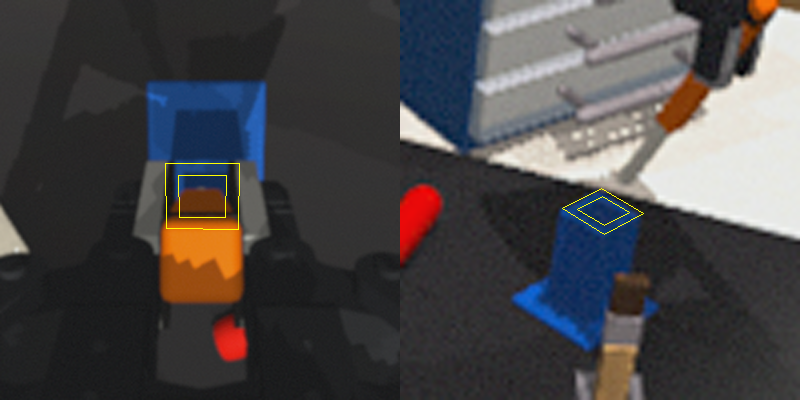

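jog_arm(
  rows=[
    {"linear": [0.12,0.02,0],"twist": 0,"fingers": 0},
    {"linear": [-0.126,0,0.27],"twist": 0,"fingers": 0},
    {"linear": [-0.126,0,0.27],"twist": 0,"fingers": 0},
    {"linear": [-0.126,0,0.27],"twist": 0,"fingers": 0},
    {"linear": [-0.126,0,0.27],"twist": 0,"fingers": 0},
    {"linear": [0,0,0],"twist": 0,"fingers": 0},
  ],
)

```text
clock: 15.23
tool_pos: [447.2, -346.7, 160.8]
tool_rot: [-0.682, -3.063, -0.004]
wrist_force: [0.1, 0.2, 0.3]
width: 13.2
gripper_force: 58.7
```

jog_arm(
  rows=[
    {"linear": [-0.063,0,0.135],"twist": 0,"fingers": 0},
    {"linear": [-0.063,0,0.135],"twist": 0,"fingers": 0},
    {"linear": [0,0,0],"twist": 0,"fingers": 0},
    {"linear": [0,0,0],"twist": 0,"fingers": 0},
  ],
)

```text
clock: 15.57
tool_pos: [451.1, -349.2, 155.5]
tool_rot: [-0.683, -3.066, -0.0]
wrist_force: [-0.3, -0.1, 0.1]
width: 13.0
gripper_force: 58.7
```

Run:
```python
from h import *
s=arm.get_state(); print(np.round(s['tool_pos'],1),np.round(s['wrist_force'],1),np.round(s['torque'],2))
for c in('scene','side','wrist'):
    snap(c,'p3_'+c)
    for t in ('probe','blue_pot_floor'):
        for d in arm.tip_of(t,c)[:1]: print(c,t,np.round(d['at'],1),round(d['confidence'],2))
a=cv2.imread('pics/p3_wrist.png')[190:390,220:420]; b=cv2.imread('pics/p3_side.png')[120:230,360:470]; e=cv2.imread('pics/p3_scene.png')[230:330,120:220]
cv2.imwrite('pics/p3z.png',np.hstack([cv2.resize(x,(266,266),interpolation=cv2.INTER_CUBIC) for x in(a,b,e)]))
```

```text
[ 451.1 -349.2  155.5] [-0.3 -0.1  0.1] [0.01 0.01 0.03]
scene probe [ 493.7 -369.1   55.7] 0.57
scene blue_pot_floor [ 498.  -370.5    6.1] 0.64
side probe [ 496.6 -369.8   54.9] 0.75
side blue_pot_floor [ 494.6 -366.7    5.4] 0.65
wrist probe [ 496.7 -372.2   56.7] 0.81
wrist blue_pot_floor [ 496.3 -371.8    5.8] 0.63
```

jog_arm(
  rows=[
    {"linear": [-0.1,0,0.0],"twist": 0,"fingers": 0},
    {"linear": [-0.11,0,-0.04],"twist": 0,"fingers": 0},
    {"linear": [-0.11,0,-0.04],"twist": 0,"fingers": 0},
    {"linear": [-0.11,0,-0.04],"twist": 0,"fingers": 0},
    {"linear": [0,0,0],"twist": 0,"fingers": 0},
  ],
)

```text
clock: 16.43
tool_pos: [462.3, -354.4, 159.0]
tool_rot: [-0.682, -3.064, -0.002]
wrist_force: [-4.6, 2.1, 1.0]
width: 13.0
gripper_force: 59.0
```

jog_arm(
  rows=[
    {"linear": [-0.11,0,-0.035],"twist": 0,"fingers": 0},
    {"linear": [-0.11,0,-0.035],"twist": 0,"fingers": 0},
    {"linear": [-0.11,0,-0.03],"twist": 0,"fingers": 0},
    {"linear": [-0.11,0,-0.025],"twist": 0,"fingers": 0},
    {"linear": [0,0,0],"twist": 0,"fingers": 0},
  ],
)

```text
clock: 16.85
tool_pos: [475.2, -360.4, 163.2]
tool_rot: [0.683, 3.066, 0.0]
wrist_force: [-2.8, 1.1, 2.0]
width: 12.9
gripper_force: 59.1
```

```bash
cat > q.py <<'E'
from h import *
s=arm.get_state(); T=R.from_rotvec(s['tool_rot']).as_matrix(); p=np.array(s['tool_pos']); print(s['clock'],np.round(p,1),np.round(s['wrist_force'],1))
L=[]
for c in('scene','side','wrist'):
    arm.camera(c)
    for d in arm.tip_of('probe',c)[:1]:
        print(c,np.round(d['at'],1),round(d['confidence'],2)); L.append(d['at'])
t=np.median(L,0); d=T.T@(t-p)+[0,0,11]; print('tip from grasp, tool',d.round(1),'lean deg',np.degrees(np.arctan2(-d[0],d[2])).round(1),'tip-pot in tool',(T.T@(t-[495,-369.7,6])).round(1))
E
python3 q.py
```

```text
16.85 [ 475.2 -360.4  163.2] [-2.8  1.1  2. ]
scene [ 501.5 -371.7   53.2] 0.64
side [ 497.7 -371.4   57.3] 0.47
tip from grasp, tool [-26.9   0.2 118.9] lean deg 12.7 tip-pot in tool [ -5.    0.3 -49.2]
```

jog_arm(
  rows=[
    {"linear": [-0.11,0,-0.02],"twist": 0,"fingers": 0},
    {"linear": [-0.11,0,-0.02],"twist": 0,"fingers": 0},
    {"linear": [-0.11,0,-0.015],"twist": 0,"fingers": 0},
    {"linear": [-0.11,0,-0.01],"twist": 0,"fingers": 0},
    {"linear": [-0.11,0,-0.01],"twist": 0,"fingers": 0},
    {"linear": [-0.11,0,0],"twist": 0,"fingers": 0},
    {"linear": [-0.11,0,0],"twist": 0,"fingers": 0},
    {"linear": [-0.11,0,0],"twist": 0,"fingers": 0},
  ],
)

```text
clock: 17.82
tool_pos: [499.0, -371.8, 165.3]
tool_rot: [0.683, 3.066, -0.0]
wrist_force: [-4.1, 1.8, 1.1]
width: 13.6
gripper_force: 59.7
```

```bash
python3 q.py
```

```text
17.8167 [ 499.  -371.8  165.3] [-4.1  1.8  1.1]
scene [ 498.  -373.1   53.8] 0.82
side [ 497.9 -371.6   53.1] 0.8
wrist [ 499.5 -371.4   54.9] 0.73
tip from grasp, tool [  1.   -0.3 122.5] lean deg -0.5 tip-pot in tool [ -3.5  -0.5 -47.8]
```

jog_arm(
  rows=[
    {"linear": [0.13,0.01,0],"twist": 0,"fingers": 0},
    {"linear": [0,0,0.2],"twist": 0,"fingers": 0},
    {"linear": [0,0,0.25],"twist": 0,"fingers": 0},
    {"linear": [0,0,0.25],"twist": 0,"fingers": 0},
    {"linear": [0,0,0.25],"twist": 0,"fingers": 0},
    {"linear": [0,0,0.2],"twist": 0,"fingers": 0},
    {"linear": [0,0,0],"twist": 0,"fingers": 0},
  ],
)

```text
clock: 18.7
tool_pos: [494.2, -368.5, 128.3]
tool_rot: [-0.682, -3.063, -0.003]
wrist_force: [-0.2, 0.3, 0.0]
width: 13.0
gripper_force: 59.5
```

```bash
python3 q.py
```

```text
18.7 [ 494.2 -368.5  128.3] [-0.2  0.3  0. ]
wrist [ 497.7 -371.5   22.3] 0.56
tip from grasp, tool [ -4.8  -1.4 116.9] lean deg 2.4 tip-pot in tool [ -3.1  -0.5 -16.3]
```

jog_arm(
  rows=[
    {"linear": [0,0,0.08],"twist": 0,"fingers": 0},
    {"linear": [0,0,0.08],"twist": 0,"fingers": 0},
    {"linear": [0,0,0.08],"twist": 0,"fingers": 0},
    {"linear": [0,0,0],"twist": 0,"fingers": 0},
  ],
)

```text
clock: 19.33
tool_pos: [494.8, -369.2, 122.8]
tool_rot: [-0.683, -3.065, -0.001]
wrist_force: [0.1, 0.9, -0.6]
width: 12.9
gripper_force: 59.5
```

jog_arm(
  rows=[
    {"linear": [0,0,0.1],"twist": 0,"fingers": 0},
    {"linear": [0,0,0],"twist": 0,"fingers": 0},
    {"linear": [0,0,0],"twist": 0,"fingers": 0},
    {"linear": [0,0,0],"twist": 0,"fingers": 0.5},
    {"linear": [0,0,0],"twist": 0,"fingers": 0.5},
    {"linear": [0,0,0],"twist": 0,"fingers": 0.5},
    {"linear": [0,0,0],"twist": 0,"fingers": 0.5},
  ],
)

```text
clock: 19.92
tool_pos: [495.4, -369.7, 120.8]
tool_rot: [0.683, 3.066, -0.0]
wrist_force: [0.7, 0.2, 0.6]
width: 42.6
gripper_force: 0.0
```

jog_arm(
  rows=[
    {"linear": [0,0,-0.3],"twist": 0,"fingers": 0.6},
    {"linear": [0,0,-0.6],"twist": 0,"fingers": 0.6},
    {"linear": [0,0,-0.9],"twist": 0,"fingers": 0.6},
    {"linear": [0,0,-1],"twist": 0,"fingers": 0.6},
    {"linear": [0,0,-1],"twist": 0,"fingers": 0.6},
    {"linear": [0,0,0],"twist": 0,"fingers": 0.6},
    {"linear": [0,0,0],"twist": 0,"fingers": 0.6},
  ],
)

```text
clock: 20.5
tool_pos: [496.7, -370.9, 238.8]
tool_rot: [0.681, 3.06, -0.006]
wrist_force: [0.1, -0.1, 0.4]
width: 51.3
gripper_force: 0.0
```

Run:
```python
from h import *
s=arm.get_state(); print(s['clock'],np.round(s['tool_pos'],1),np.round(s['wrist_force'],1),s['width'])
for c in('scene','side','wrist'):
    snap(c,'e_'+c); print(c,[(np.round(d['at'],1).tolist(),round(d['confidence'],2)) for d in arm.tip_of('probe',c)[:2]],[(np.round(d['at'],1).tolist(),round(d['confidence'],2)) for d in arm.tip_of('brush',c)[:1]])
a=cv2.imread('pics/e_wrist.png')[180:400,200:420]; b=cv2.imread('pics/e_side.png')[90:250,340:500]; e=cv2.imread('pics/e_scene.png')[200:350,100:250]
cv2.imwrite('pics/ez.png',np.hstack([cv2.resize(x,(266,266),interpolation=cv2.INTER_CUBIC) for x in(a,b,e)]))
```

```text
20.5 [ 496.7 -370.9  238.8] [ 0.1 -0.1  0.4] 51.330354853964224
scene [([716.9, -284.9, 3.6], 0.68), ([721.0, 280.1, -1.2], 0.18)] []
side [] [([438.2, -209.3, -0.1], 0.55)]
wrist [([497.7, -369.2, 7.0], 0.68)] [([440.4, -207.2, 6.2], 0.58)]
```

View pics/ez.png

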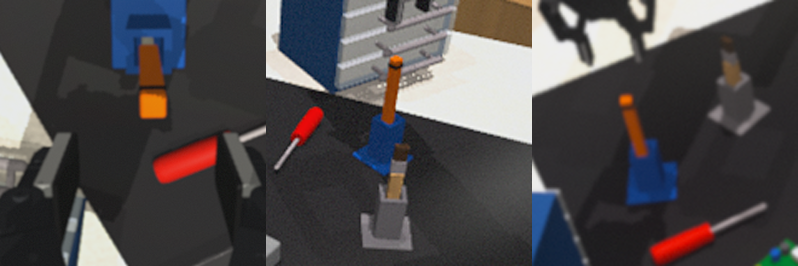

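```bash
python3 -c "
from station import arm
print(arm.finish_job())"
```

```text
the job is handed in; nothing more can be done
None
```

I pressed the start button to its stop at about 13 N, held it there for a little over a second and released it. I then stood the probe tip-down in the blue pot, let go of it and handed the job in; no verdict came back.

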